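# Slide a rack of sample tubes past its spring catch into the reader

## Task

Slide the blue tube-rack carrier home against the white reader: press the yellow spring plate behind it down with a fingertip and, while you keep it down, push the carrier by its rear wall past the catch and on until it stands against the reader. Then take the finger away, so that the plate springs up and locks the carrier there. Only press and push: lift or tip neither the carrier nor a tube, and leave everything else on the desk where it is.

Things in the scene. Friction and masses are not known exactly. Their poses are not given: they have to be found in the camera images.
- track: fixed docking track, 394 x 124 mm: grey base, two aluminium guides, white reader head (40 mm long, 94 mm high) at the +x end. Origin at the centre of its underside on the desk; +x is the way the carrier travels, z up. Guide walls 32 mm high, 98 mm apart inside; between the ledges the carrier runs on (24 mm high) a fingertip has 35 mm either side of the middle line. Low cross-bar (18 mm high) at x = -194 mm
- reader_face (a point): middle of the reader's flat face that stops the carrier, at x = 157 mm, z = 41 mm in the track's frame
- release (a joint): travel of the sprung yellow plate: 0 = up (catch engaged), 0.011 = fully down. It sinks level wherever it is pressed: 3 N start it, 6 N hold it fully down. Its steel tooth, under the carrier at track x = 0, fills a window in the carrier's floor; from 9 mm on the carrier is free. After 12 mm of slide the carrier itself keeps the plate down, until a second window meets the tooth at the reader
- press_pad (a point): middle of the black-ribbed press area on the yellow plate (track x = -160 mm, on the middle line), 29 mm behind the carrier's rear wall at the start; 21 mm above the desk when up, 10 mm when fully down. The plate is flat, 34 mm wide, from track x = -186 to +10 mm, and runs on under the carrier, so that a finger can slide along it after the carrier. 60 mm of track lie open behind the carrier at the start
- carrier: blue tray, 220 mm long (x axis, along the track), 94 mm wide, loose between the guides, 0.5 to 0.8 kg loaded. Origin at the centre of its underside, 24 mm above the desk; at about x = -21 mm in the track's frame at the start, +47 mm when it stands against the reader (68 mm of travel)
- rear_wall (a point): middle of the outer face of the carrier's rear wall, where it is pushed; the wall is 90 mm wide and spans 24 to 64 mm above the desk, this point is 44 mm above it. The clear tube rack fixed in the carrier begins 41 mm ahead of this face and reaches 90 mm above the desk; the tubes reach 135 mm and begin 150 mm ahead of it
- tube_a: red-capped sample tube, 19 mm across and 99 mm tall, loose, standing in the front half of the rack; origin at the centre of its foot, z up along the tube
- tube_b: blue-capped sample tube, 19 mm across and 99 mm tall, loose, standing in the front half of the rack; origin at the centre of its foot, z up along the tube
- tube_c: red-capped sample tube, 19 mm across and 99 mm tall, loose, standing in the front half of the rack; origin at the centre of its foot, z up along the tube
- tube_d: red-capped sample tube, 19 mm across and 99 mm tall, loose, standing in the front half of the rack; origin at the centre of its foot, z up along the tube
- pump_bottle: turquoise pump bottle, 78 x 61 x 213 mm, behind the track; origin at the centre of its foot. To be left alone
- label_roll: white label roll lying flat, 72 mm across, 30 mm high, behind the track; origin at the centre of its underside. To be left alone
- white_roll: larger white label roll lying flat, 84 mm across, 38 mm high, in front of the track; origin at the centre of its underside. To be left alone
- marker: white marker pen with a red cap, 132 mm long, 12 mm thick, lying in front of the track; origin at its middle on the desk. To be left alone

How it is judged:
By the outcome, as a careful person would: the job done as asked, in the order asked, and still so for the second after the job is handed in, with the robot touching nothing.
It also fails if it takes over 35 s, if anything falls off the work surface, if the arm or the gripper's body presses on something with over 40 N, if the wrist force passes 120 N, or if a joint passes its speed limit or range.

## Robot

A 7-joint arm with a two-finger parallel gripper is mounted at the origin on the work surface; the furniture and walls round the work are solid. World frame = base frame: x ahead of the robot, y to its left, z up, the work surface at z = 0. Lengths are in m, angles in rad, forces in N, time in s.
With the tool pointing down it reaches from about 0.4 to 0.85 m from the base axis. Payload 10.4 kg.
Tool frame: the origin (TCP) lies midway between the tips of the shut fingers; the grasp point (between the pads) lies 19 mm behind it; z points along the fingers, y is the line along which they close (so a half turn about z gives the same grasp; the last joint's range is limited). The gripper opens to 87 mm and grips with 3 to 60 N. Pads are 19 mm wide; open, the fingers measure 117 mm over their backs; the gripper's body (75 mm by 190 mm) begins 51 mm behind the grasp point.
Start: joints at [-1.197, 0.332, -0.065, 1.46, 0.022, 1.35, -0.088], TCP at [0.242, 0.576, 0.223] pointing down, gripper open.
Joint ranges: [-2.6, 2.6], [-0.5, 2.12], [-1.47, 1.34], [0.16, 2.42], [-1.27, 4.41], [0.06, 2.06], [-2.6, 2.6]. Speed limits (rad/s): [2.22, 2.22, 2.79, 2.79, 3.14, 3.14, 3.14].

## Interface

Orientations are given as a unit quaternion [x, y, z, w].
In Python, from bench import r gives the robot as it stands.
- The arm moves only by the tool arm_command, never from a script. Its arguments are lists of equal length, an entry for each row: "xyz": the shift along the world's x, y, z in m, a list of three; "rot": the turn, a rotation vector about the world's x, y, z in rad, a list of three. In form: {"xyz": [[tx, ty, tz], ...], "rot": [[ax, ay, az], ...]}. A call has 1 to 20 rows; each row is the pose to reach, as a shift and turn from the pose commanded when the call began; what a row does not reach only later rows make up. A row lasts 1/12 s, in which the tool goes at most 41.7 mm and 7.16 degrees, less where a joint would pass 70% of its speed; a pose out of reach is approached as far as the arm can. A call with a gripper value outside its range is refused whole. "grip" is the opening, from 0 (shut) to 1 (fully open), set as the call begins (left out, the last holds). The fingers move at their own pace and stop on an object; "squeeze" is the grip in N (left out, the last holds). Time passes only in rows, so rows that repeat a pose let the fingers close. It gives the time, the measured TCP pose, the force, the opening and the grip force at its end, in the units of the state.
- r.read_state(): the state, without advancing time (a new reading comes with each control period).
- r.camera(name): name is "side" or "top"; returns the picture (420x560x3 uint8, red, green, blue); there is no depth.
- r.camera_model(name): a dict with "fx", "fy", "cx", "cy" (pixels), "T" (4x4, takes a point from camera to world coordinates). Camera axes: x right, y up, looking along -z (the intrinsics and any distortion apply to the point x, -y, -z); pixel columns grow to the right and rows downward; lengths in m; the calibration is good to about 2 mm. A picture is of the moment at which its call begins. camera_model takes no time and is no camera call.
- r.close_job(): hands the job in; it is judged then, once.
Trained networks look in the newest picture that a camera, given by its name, has taken for a name from the list of things; names that differ only in an ending like _2 or _b are one class to them, and where a whole thing is asked for, a point or a joint stands for the part that bears it (a point fixed in the world has none). Each returns a list of dicts, best first, with "conf" (0 to 1); they miss things now and then, are a little off and sometimes report something else, mostly with a low value. They report only what shows in the picture. A call takes as long as a camera call.
- r.look_for(label, camera): "at" ([x, y, z] in m, in the coordinates of the camera as it stood for that picture, good to about 4 mm: the middle of the surface that is visible of it).
- r.spot_point(label, camera): "at" ([x, y, z] in m, in the coordinates of the camera as it stood for that picture, good to about 4 mm: a listed point, or the origin of a listed thing).
The state is a dict: "time": time; "joint_positions": joint angles; "joint_vel": joint speeds; "joint_torque": joint torques, N m; "ee_pos": TCP position; "eef_rot": TCP orientation; "ft_force": force on the tool from outside, world axes, zero at the start; "torque": the same for the moment, N m; "width": finger opening in m; "grip_force": force on a finger pad.
Only numpy, scipy, OpenCV 4.12 (cv2) and the standard library are available. Lean on these libraries where they do the work, as an engineer would, in place of code of your own. Each camera call takes 0.05 s, during which the arm holds its last target. There are 200 camera calls.

## Working session

There is one attempt and no reset: what is moved stays moved. The work goes in short steps, Python scripts to look and compute and a tool call to move; the robot and the scene stay as the last step left them, time stands still between calls to the robot, and variables do not carry over. Pictures are saved under pics/ and viewed, at most 10 in all, crops included, and the job is handed in when it is done.

Besides the shell and the picture viewer there is one more tool, called as a command line: name --argument value ..., lists and objects as JSON in quotes. arm_command: Moves the arm, as the interface text tells. Its arguments: {"type":"object","properties":{"xyz":{"type":"array"},"rot":{"type":"array"},"grip":{"type":"number"},"squeeze":{"type":"number"}},"required":["xyz","rot"]}

```bash
mkdir -p pics
cat > h.py <<'E'
from bench import r
import numpy as np, cv2
np.set_printoptions(precision=4,suppress=True)
def shot(c,n):
    im=r.camera(c); cv2.imwrite('pics/'+n,im[:,:,::-1]); return im
def find(l,c,f=None):
    T=np.array(r.camera_model(c)['T'])
    return [(round(d['conf'],2),(T@np.r_[d['at'],1])[:3]) for d in (f or r.spot_point)(l,c)[:3]]
E
python3 - <<'E'
from h import *
for c in('top','side'):
    shot(c,c+'0.png')
    for l in('track','reader_face','press_pad','carrier','rear_wall'): print(c,l,find(l,c))
print(r.read_state())
E
```

```text
top track [(0.6, array([ 0.5148, -0.1399,  0.002 ]))]
top reader_face [(0.68, array([ 0.4526, -0.2875,  0.0407]))]
top press_pad [(0.53, array([0.5776, 0.0112, 0.0201]))]
top carrier [(0.71, array([ 0.5254, -0.1237,  0.0276]))]
top rear_wall [(0.9, array([ 0.5629, -0.0204,  0.043 ])), (0.73, array([ 0.5121, -0.1752,  0.0356]))]
side track []
side reader_face []
side press_pad [(0.55, array([ 0.3561, -0.1956,  0.0021]))]
side carrier [(0.98, array([ 0.5233, -0.1169,  0.0298])), (0.71, array([ 0.6905, -0.0513,  0.0012]))]
side rear_wall [(0.57, array([ 0.5718, -0.0194,  0.0448]))]
{'time': 0.6, 'joint_positions': array([-1.1966,  0.3322, -0.0647,  1.4601,  0.0216,  1.3499, -0.0885]), 'joint_vel': array([-0.0006,  0.0001, -0.001 ,  0.0003,  0.0011,  0.0014, -0.0017]), 'joint_torque': array([ -0.0007, -62.278 ,   0.0243, -38.9981,  -0.0612,   0.032 ,
        -0.    ]), 'ee_pos': array([0.2415, 0.5765, 0.2226]), 'eef_rot': array([ 0.1971,  0.9804,  0.    , -0.    ]), 'ft_force': array([-0.2988,  0.3215,  0.5531]), 'torque': array([-0.0107,  0.024 ,  0.0203]), 'grip_force': 0.0, 'width': 0.08735624921318749}
```

View pics/top0.png

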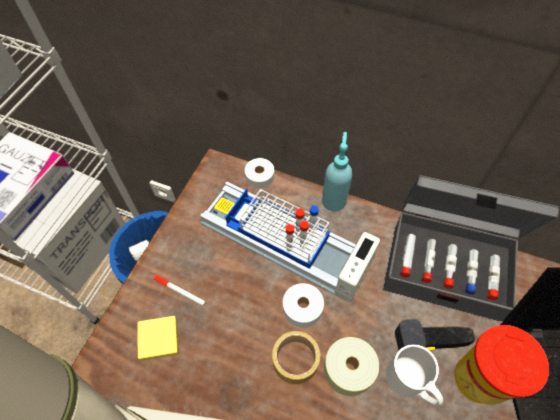

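View pics/side0.png

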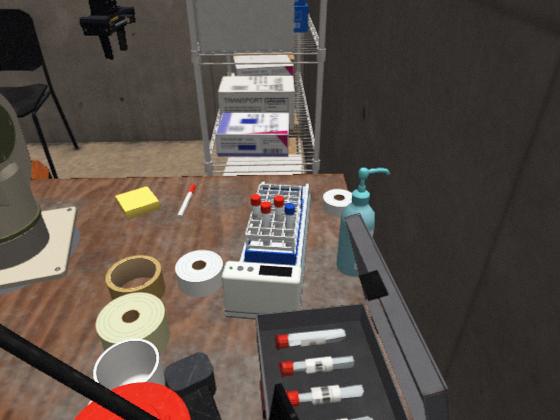

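Top view: the yellow pad is near (223,205) and the reader near (357,262), with the carrier between the guides. The side view agrees. Next I'll fit the track pose.

```bash
cat >> h.py <<'E'
MX={'track':0,'reader_face':.157,'press_pad':-.160,'carrier':-.021,'rear_wall':-.131}
def proj(c,P):
    m=r.camera_model(c);T=np.array(m['T']);p=np.linalg.inv(T)@np.r_[P,1]
    return np.array([m['cx']+m['fx']*p[0]/-p[2],m['cy']+m['fy']*-p[1]/-p[2]])
def unproj(c,uv,z):
    m=r.camera_model(c);T=np.array(m['T'])
    d=T[:3,:3]@np.array([(uv[0]-m['cx'])/m['fx'],-(uv[1]-m['cy'])/m['fy'],-1.]);return T[:3,3]+d*(z-T[2,3])/d[2]
E
python3 - <<'E'
from h import *
im=r.camera('top')
S=[];D=[]
for k in range(2):
  for l,x in MX.items():
    for c,p in find(l,'top')[:1]: S.append(x);D.append(p[:2])
  r.camera('top')
S=np.array(S);D=np.array(D)
A=np.c_[S,np.ones(len(S))];sol=np.linalg.lstsq(A,D,rcond=None)[0]
u=sol[0]/np.linalg.norm(sol[0]);o=D.mean(0)-u*S.mean()
print('u',u,np.linalg.norm(sol[0]),'deg',np.degrees(np.arctan2(u[1],u[0])),'o',o,'pad',o-.16*u,'wall',o-.131*u)
print((D-o)@u-S,(D-o)@np.array([-u[1],u[0]]))
big=im[150:310,180:400,::-1].copy();big=cv2.resize(big,None,fx=3.6,fy=3.6,interpolation=cv2.INTER_CUBIC)
n=np.array([-u[1],u[0]])
for x,y,z in [(-.16,0,.021),(.157,0,.041),(-.131,.045,.064),(-.131,-.045,.064),(-.197,.062,0),(-.197,-.062,0),(.197,-.047,.094),(.197,.047,.094),(-.19,.049,.032),(-.19,-.049,.032),(.11,.049,.032),(.11,-.049,.032)]:
  q=(proj('top',np.r_[o+u*x+n*y,z])-[180,150])*3.6;cv2.circle(big,tuple(int(v) for v in q),3,(0,255,0),-1)
cv2.imwrite('pics/fit.png',big)
E
```

```text
u [-0.3886 -0.9214] 1.0122775577896812 deg -112.86446582763423 o [ 0.5139 -0.1405] pad [0.576 0.007] wall [ 0.5648 -0.0198]
[-0.      0.0022 -0.0018  0.0015 -0.0006  0.0001  0.0019 -0.005   0.
  0.0018] [ 0.0001  0.0007 -0.0015  0.0021 -0.0001  0.0005 -0.0013  0.0013 -0.0012
 -0.0007]
```

View pics/fit.png

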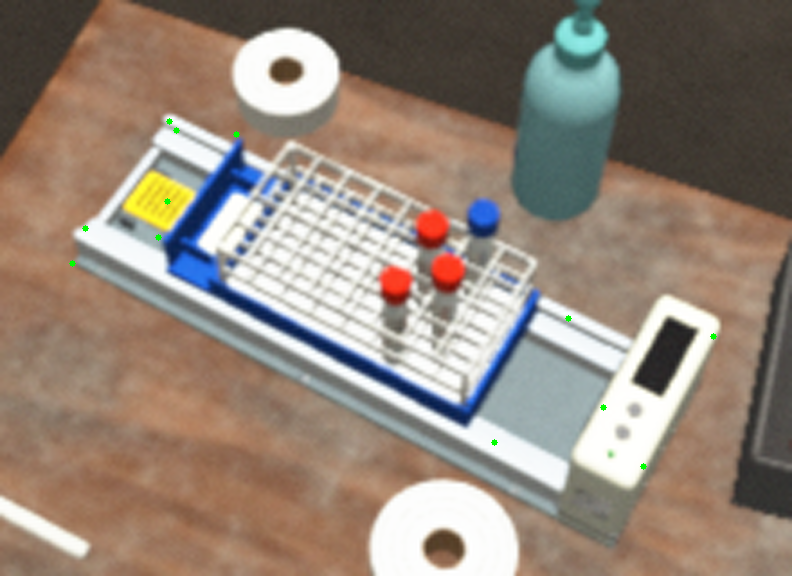

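arm_command --xyz '[[0.02,-0.034,0],[0.04,-0.068,0],[0.06,-0.102,0],[0.08,-0.135,0],[0.1,-0.17,0],[0.12,-0.203,0],[0.14,-0.237,0],[0.16,-0.27,0],[0.18,-0.304,0],[0.2,-0.338,0],[0.22,-0.372,0],[0.24,-0.406,0],[0.26,-0.44,-0.01],[0.28,-0.473,-0.02],[0.3,-0.507,-0.03],[0.315,-0.532,-0.04],[0.325,-0.55,-0.05],[0.332,-0.56,-0.06],[0.336,-0.566,-0.06],[0.336,-0.566,-0.06]]' --rot '[[0,0,-0.09],[0,0,-0.18],[0,0,-0.27],[0,0,-0.36],[0,0,-0.45],[0,0,-0.54],[0,0,-0.63],[0,0,-0.72],[0,0,-0.81],[0,0,-0.9],[0,0,-0.99],[0,0,-1.08],[0,0,-1.17],[0,0,-1.26],[0,0,-1.35],[0,0,-1.44],[0,0,-1.53],[0,0,-1.573],[0,0,-1.573],[0,0,-1.573]]' --grip 0

```text
time: 2.92
ee_pos: [0.5777, 0.0091, 0.1624]
eef_rot: [0.833, 0.553, -0.0, 0.0]
ft_force: [-0.2, -0.2, -0.1]
width: 0.0003
grip_force: 0.0
```

arm_command --xyz '[[0,0,-0.02],[0,0,-0.045],[0,0,-0.07],[0,0,-0.095],[0,0,-0.115],[0,0,-0.12],[0,0,-0.12]]' --rot '[[0,0,0],[0,0,0],[0,0,0],[0,0,0],[0,0,0],[0,0,0],[0,0,0]]'

```text
time: 3.5
ee_pos: [0.5767, 0.0116, 0.0421]
eef_rot: [0.832, 0.554, -0.001, -0.001]
ft_force: [0.5, 0.4, -0.0]
width: 0.0006
grip_force: 0.0
```

Run:
```python
from h import *
u=np.array([-.3886,-.9214]);o=np.array([.5139,-.1405]);n=np.array([-u[1],u[0]])
im=shot('top','t1.png')
for l in('pump_bottle','label_roll','rear_wall'):
  for c,p in find(l,'top'): print(l,c,p,'track',(p[:2]-o)@u,(p[:2]-o)@n)
s=r.read_state();e=s['ee_pos'];print(e,(e[:2]-o)@u,(e[:2]-o)@n,s['ft_force'])
cv2.imwrite('pics/t1c.png',cv2.resize(im[150:270,180:340,::-1],None,fx=5,fy=5,interpolation=cv2.INTER_CUBIC))
```

```text
pump_bottle 0.87 [ 0.6466 -0.2463  0.002 ] track 0.04587859988707274 0.16335288788260915
label_roll 0.82 [ 0.688  -0.0536 -0.002 ] track -0.14777761339623682 0.1266438899010334
rear_wall 0.59 [ 0.5638 -0.0232  0.0415] track -0.12751599907564498 0.000386559220961355
[0.5787 0.0109 0.0444] -0.16467203837324557 0.000825529383296858 [-0.7281 -0.0782  0.192 ]
```

View pics/t1c.png

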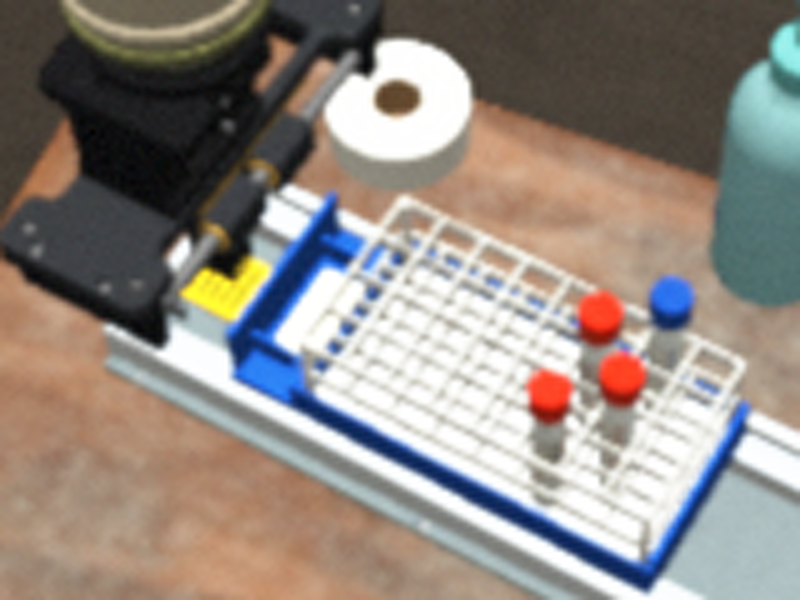

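Finger is over the yellow ribs on the middle line (crop about (235,270)), with free space to the wall. Pressing down.

arm_command --xyz '[[0,0,-0.01],[0,0,-0.018],[0,0,-0.023],[0,0,-0.026],[0,0,-0.029],[0,0,-0.032],[0,0,-0.032]]' --rot '[[0,0,0],[0,0,0],[0,0,0],[0,0,0],[0,0,0],[0,0,0],[0,0,0]]'

```text
time: 4.28
ee_pos: [0.5775, 0.0106, 0.0104]
eef_rot: [0.833, 0.553, -0.0, -0.0]
ft_force: [-1.5, 1.5, 4.8]
width: 0.0006
grip_force: 2.8
```

arm_command --xyz '[[0,0,-0.001],[0,0,-0.002],[0,0,-0.002]]' --rot '[[0,0,0],[0,0,0],[0,0,0]]'

```text
time: 4.53
ee_pos: [0.5777, 0.0106, 0.0098]
eef_rot: [0.833, 0.553, 0.0, -0.0]
ft_force: [-7.8, 1.3, 19.2]
width: 0.0005
grip_force: 9.6
```

Plate is fully down on its stop. Sliding forward to the wall, slowly.

arm_command --xyz '[[-0.0012,-0.0028,0.0005],[-0.0027,-0.0065,0.0005],[-0.0043,-0.0101,0.0005],[-0.0058,-0.0138,0.0005],[-0.007,-0.0166,0.0005],[-0.0078,-0.0184,0.0005],[-0.0086,-0.0203,0.0005],[-0.0093,-0.0221,0.0005],[-0.0101,-0.024,0.0005],[-0.0109,-0.0258,0.0005],[-0.0117,-0.0276,0.0005]]' --rot '[[0,0,0],[0,0,0],[0,0,0],[0,0,0],[0,0,0],[0,0,0],[0,0,0],[0,0,0],[0,0,0],[0,0,0],[0,0,0]]'

```text
time: 5.45
ee_pos: [0.5681, -0.0142, 0.0103]
eef_rot: [0.833, 0.554, 0.003, -0.0]
ft_force: [3.8, 9.6, 6.9]
width: 0.0006
grip_force: 6.1
```

arm_command --xyz '[[0,0,-0.0007],[-0.0008,-0.0018,-0.0007],[-0.0016,-0.0037,-0.0007],[-0.0023,-0.0055,-0.0007],[-0.0031,-0.0074,-0.0007],[-0.0039,-0.0092,-0.0007]]' --rot '[[0,0,0],[0,0,0],[0,0,0],[0,0,0],[0,0,0],[0,0,0]]'

```text
time: 5.95
ee_pos: [0.565, -0.0224, 0.0102]
eef_rot: [0.832, 0.554, 0.004, -0.0]
ft_force: [4.7, 11.5, 10.5]
width: 0.0004
grip_force: 8.1
```

Run:
```python
from h import *
u=np.array([-.3886,-.9214]);o=np.array([.5139,-.1405]);n=np.array([-u[1],u[0]])
im=shot('top','t2.png')
for l in('carrier','rear_wall'):
  for c,p in find(l,'top'): print(l,c,p,'track',(p[:2]-o)@u,(p[:2]-o)@n)
s=r.read_state();e=s['ee_pos'];f=s['ft_force'];print(e,(e[:2]-o)@u,(e[:2]-o)@n,f,f[:2]@u)
cv2.imwrite('pics/t2c.png',cv2.resize(im[150:270,180:340,::-1],None,fx=5,fy=5,interpolation=cv2.INTER_CUBIC))
```

```text
carrier 0.83 [ 0.5192 -0.1348  0.029 ] track -0.007304778164704583 0.00271429637600986
rear_wall 0.65 [ 0.559  -0.0354  0.0435] track -0.11434677104226128 0.0007641115211113533
[ 0.5649 -0.0229  0.0102] -0.12818065018326702 0.0012410970736364754 [ 3.5666 10.5342 11.8643] -11.092214322312161
```

View pics/t2c.png

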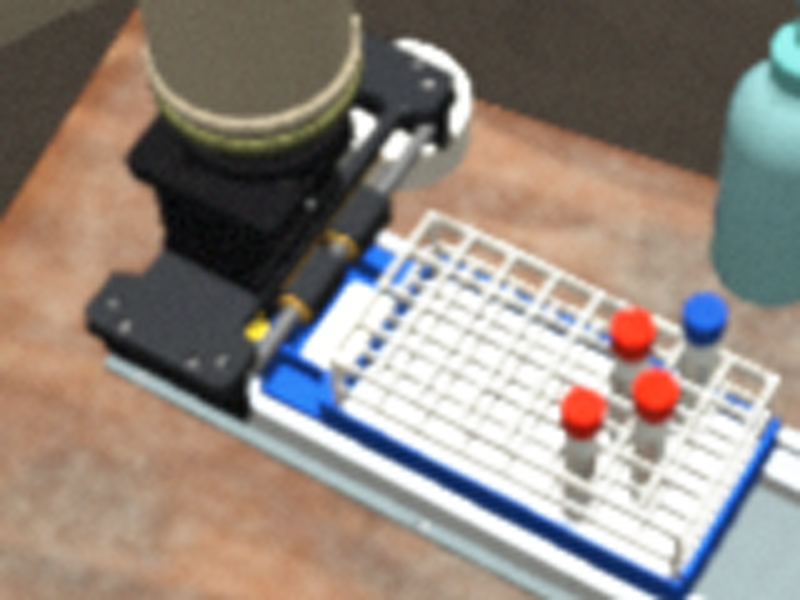

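The carrier has slid about 14 mm, so it is past the catch, and the tubes are upright. Continuing.

arm_command --xyz '[[-0.0012,-0.0028,0],[-0.0025,-0.006,0],[-0.0039,-0.0092,0],[-0.0053,-0.0125,0],[-0.0066,-0.0157,0],[-0.008,-0.0189,0],[-0.0093,-0.0221,0],[-0.0107,-0.0253,0],[-0.0121,-0.0286,0],[-0.0134,-0.0318,0],[-0.0148,-0.035,0],[-0.0159,-0.0378,0],[-0.0171,-0.0405,0],[-0.0179,-0.0424,0],[-0.0179,-0.0424,0]]' --rot '[[0,0,0],[0,0,0],[0,0,0],[0,0,0],[0,0,0],[0,0,0],[0,0,0],[0,0,0],[0,0,0],[0,0,0],[0,0,0],[0,0,0],[0,0,0],[0,0,0],[0,0,0]]'

```text
time: 7.35
ee_pos: [0.5473, -0.0654, 0.0103]
eef_rot: [0.833, 0.554, 0.004, 0.0]
ft_force: [3.8, 11.3, 14.1]
width: 0.0006
grip_force: 7.9
```

```bash
cat > m.py <<'E'
from h import *
u=np.array([-.3886,-.9214]);o=np.array([.5139,-.1405]);n=np.array([-u[1],u[0]])
im=r.camera('top')
for l in('carrier','rear_wall'):
  for c,p in find(l,'top')[:1]: print(l,c,p,'track',(p[:2]-o)@u,(p[:2]-o)@n)
s=r.read_state();e=s['ee_pos'];f=s['ft_force'];print(s['time'],e,(e[:2]-o)@u,(e[:2]-o)@n,f,f[:2]@u)
E
python3 m.py
```

```text
carrier 0.83 [ 0.5006 -0.1791  0.0289] track 0.04076187963691201 0.002778672889359792
rear_wall 0.72 [ 0.5406 -0.0771  0.0428] track -0.06880220911710182 -3.2419602682454834e-05
7.5 [ 0.5473 -0.0654  0.0103] -0.08220994542402006 0.0015819489835731324 [ 3.1924 11.5587 14.1612] -11.890766758381357
```

arm_command --xyz '[[-0.0008,-0.0018,0],[-0.0016,-0.0037,0],[-0.0019,-0.0046,0],[-0.0023,-0.0055,0],[-0.0027,-0.0065,0],[-0.0027,-0.0065,0]]' --rot '[[0,0,0],[0,0,0],[0,0,0],[0,0,0],[0,0,0],[0,0,0]]'

```text
time: 8.0
ee_pos: [0.545, -0.0711, 0.0103]
eef_rot: [0.832, 0.554, 0.004, -0.0]
ft_force: [4.6, 13.7, 13.5]
width: 0.0004
grip_force: 10.2
```

```bash
python3 m.py
```

```text
carrier 0.9 [ 0.4961 -0.1834  0.0267] track 0.0464293075485317 0.0002134897599428108
rear_wall 0.83 [ 0.5388 -0.0838  0.0409] track -0.06196232965705952 0.0009291241655389783
8.15 [ 0.545  -0.0711  0.0103] -0.07603436181820691 0.0016634567569732556 [ 5.351 14.229 13.181] -15.190014551974707
```

arm_command --xyz '[[-0.0004,-0.0009,0],[-0.0008,-0.0018,0],[-0.0008,-0.0018,0]]' --rot '[[0,0,0],[0,0,0],[0,0,0]]'

```text
time: 8.4
ee_pos: [0.545, -0.0711, 0.0104]
eef_rot: [0.832, 0.555, 0.005, -0.0]
ft_force: [8.7, 18.1, 10.2]
width: 0.0001
grip_force: 14.5
```

```bash
python3 m.py
```

```text
carrier 0.97 [ 0.4946 -0.1859  0.0287] track 0.04934893325671679 -0.0001528873194983696
rear_wall 0.9 [ 0.5364 -0.0813  0.0427] track -0.06328532812090835 -0.0022885021293263114
8.55 [ 0.545  -0.0711  0.0103] -0.07603520935294597 0.001639336046351008 [ 8.4989 19.1925 10.9282] -20.986625398233233
```

The TCP has stalled and the push force has risen to 21 N, so the carrier is against the reader. Backing off the wall with the plate still down, then lifting.

arm_command --xyz '[[0.0008,0.0018,0],[0.0016,0.0037,0],[0.0023,0.0055,0],[0.0031,0.0074,0],[0.0039,0.0092,0],[0.0047,0.0111,0],[0.0047,0.0111,0],[0.0047,0.0111,0.003],[0.0047,0.0111,0.007],[0.0047,0.0111,0.012],[0.0047,0.0111,0.018],[0.0047,0.0111,0.03],[0.0047,0.0111,0.05],[0.0047,0.0111,0.08],[0.0047,0.0111,0.11],[0.0047,0.0111,0.14],[0.0047,0.0111,0.16],[0.0047,0.0111,0.16]]' --rot '[[0,0,0],[0,0,0],[0,0,0],[0,0,0],[0,0,0],[0,0,0],[0,0,0],[0,0,0],[0,0,0],[0,0,0],[0,0,0],[0,0,0],[0,0,0],[0,0,0],[0,0,0],[0,0,0],[0,0,0],[0,0,0]]'

```text
time: 10.05
ee_pos: [0.5473, -0.0658, 0.1734]
eef_rot: [0.833, 0.553, 0.003, 0.001]
ft_force: [0.9, -1.2, -0.2]
width: 0.0007
grip_force: 0.0
```

arm_command --xyz '[[0,0.03,0.01],[0,0.06,0.01],[0,0.09,0.01],[0,0.12,0.01],[0,0.15,0.01],[0,0.18,0.01],[0,0.2,0.01],[0,0.2,0.01]]' --rot '[[0,0,0],[0,0,0],[0,0,0],[0,0,0],[0,0,0],[0,0,0],[0,0,0],[0,0,0]]'

```text
time: 10.72
ee_pos: [0.5439, 0.14, 0.1779]
eef_rot: [0.831, 0.556, -0.0, -0.001]
ft_force: [0.5, -0.0, -0.6]
width: 0.0004
grip_force: 0.0
```

Run:
```python
from m import *
for l in('press_pad','reader_face','tube_a'): print(l,[(c,p,(p[:2]-o)@u) for c,p in find(l,'top')])
a=shot('top','t3.png');b=shot('side','s3.png')
A=cv2.resize(a[170:310,190:390,::-1],(800,560),interpolation=cv2.INTER_CUBIC);cv2.imwrite('pics/t3c.png',A)
cv2.imwrite('pics/s3c.png',cv2.resize(b[170:330,210:370,::-1],(600,600),interpolation=cv2.INTER_CUBIC))
```

```text
carrier 0.74 [ 0.4953 -0.1828  0.0244] track 0.04622021167128976 -0.0006676470638217712
rear_wall 0.68 [ 0.5381 -0.0831  0.041 ] track -0.062327069583602186 -2.3123811878522638e-05
10.8667 [0.5449 0.1335 0.1782] -0.26448401997106447 -0.0778481563705132 [-0.6042 -0.226  -0.5956] 0.443051585686966
press_pad [(0.65, array([0.5787, 0.0098, 0.0207]), np.float64(-0.16369512828119792))]
reader_face [(0.78, array([ 0.4502, -0.2887,  0.0427]), np.float64(0.1613305373148813))]
tube_a [(0.67, array([ 0.4462, -0.2204,  0.0337]), np.float64(0.09993839057357878)), (0.66, array([ 0.4874, -0.2362,  0.0372]), np.float64(0.09850102860003422)), (0.62, array([ 0.5006, -0.2618,  0.0344]), np.float64(0.11691555794122353))]
```

View pics/t3c.png

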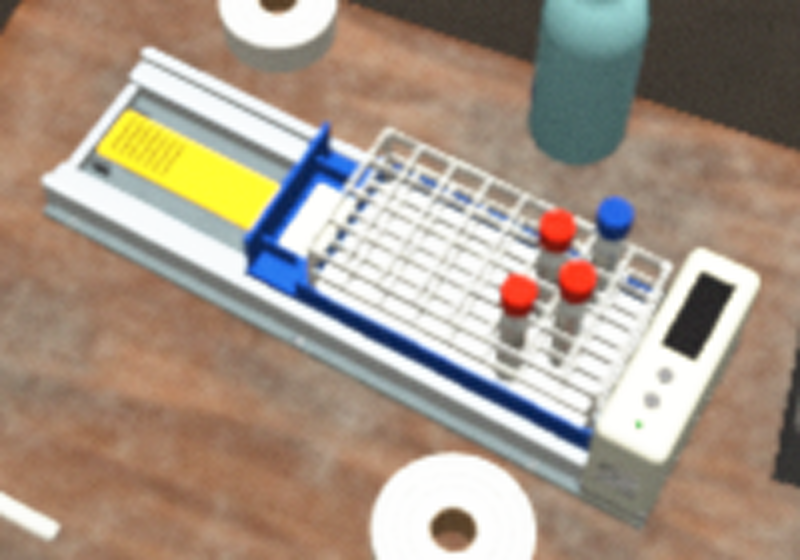

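View pics/s3c.png

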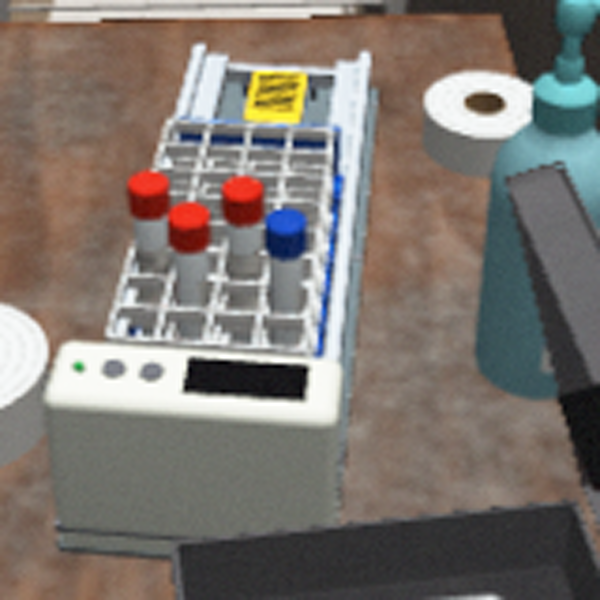

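The carrier stands against the reader with the tubes upright. I'll compare the yellow pad's pixels with the first picture to check the plate is up.

Run:
```python
from h import *
P=np.array([.576,.007])
print('shift for 11mm drop: top',proj('top',[*P,.010])-proj('top',[*P,.021]),'side',proj('side',[*P,.010])-proj('side',[*P,.021]))
from m import u,o
for x in(-.16,-.186):print(x,proj('top',[*(o+u*x),.021]))
for c,n0,n1,(y0,y1,x0,x1) in(('top','top0.png','t3.png',(196,218,208,228)),('side','side0.png','s3.png',(180,196,270,300))):
  g=[]
  for n in(n0,n1):
    im=cv2.imread('pics/'+n).astype(float);g.append(np.clip((im[...,2]-im[...,0])[y0:y1,x0:x1],0,None))
  m=[(k*1).astype(int) for k in g]
  for k in g:
    w=k>80;ys,xs=np.nonzero(w);print(c,w.sum(),xs.min(),ys.min(),ys.max(),[int(np.where(rw)[0].min()) if rw.any() else -1 for rw in w],[int(np.where(cl)[0].min()) if cl.any() else -1 for cl in w.T])
  best=[]
  print(c,'phase',cv2.phaseCorrelate(g[0],g[1]))
```

```text
shift for 11mm drop: top [0.4878 2.4591] side [0.01   3.9823]
carrier 0.89 [ 0.4962 -0.1821  0.0244] track 0.045223406234124186 -0.0001616011726655528
rear_wall 0.65 [ 0.5391 -0.0847  0.0427] track -0.061218741666361744 0.0014848382345704347
11.2667 [0.5453 0.1336 0.1784] -0.2647932325289282 -0.07762599643913627 [ 0.0165 -0.6259  0.0997] 0.570281730639523
-0.16 [226.6129 206.0445]
-0.186 [217.6038 201.4529]
top 158 6 1 17 [-1, 14, 12, 12, 11, 10, 9, 9, 8, 7, 6, 6, 7, 8, 11, 12, 14, 16, -1, -1, -1, -1] [-1, -1, -1, -1, -1, -1, 10, 9, 8, 6, 5, 4, 2, 2, 1, 2, 2, 3, 3, 4]
top 162 6 1 18 [-1, 14, 12, 12, 11, 10, 9, 9, 8, 7, 6, 6, 7, 8, 10, 12, 14, 16, 18, -1, -1, -1] [-1, -1, -1, -1, -1, -1, 10, 9, 8, 6, 5, 4, 2, 2, 1, 2, 2, 3, 3, 4]
top phase ((0.10549704586303044, 0.0782053986463147), 1.0941025670644122)
side 4 7 15 15 [-1, -1, -1, -1, -1, -1, -1, -1, -1, -1, -1, -1, -1, -1, -1, 7] [-1, -1, -1, -1, -1, -1, -1, 15, 15, 15, 15, -1, -1, -1, -1, -1, -1, -1, -1, -1, -1, -1, -1, -1, -1, -1, -1, -1, -1, -1]
side 102 6 9 15 [-1, -1, -1, -1, -1, -1, -1, -1, -1, 7, 7, 7, 7, 6, 6, 6] [-1, -1, -1, -1, -1, -1, 13, 9, 9, 9, 9, 9, 9, 9, 9, 9, 9, 9, 9, 9, 9, 10, -1, -1, -1, -1, -1, -1, -1, -1]
side phase ((3.2301735671165446, -6.066383588655102), 0.16038697553738343)
```

The pad's outline is in the same pixels as at the start, and a plate still down would shift it 2.5 px. So the plate is up and the carrier is locked. Handing in.

```bash
python3 -c "
from bench import r
print(r.close_job())"
```

```text
the job is handed in; nothing more can be done
None
```

The carrier is against the reader with the plate sprung up and the tubes upright. The arm is clear, and the job was handed in at about 11 s.

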